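# Shut the glaze kit case and pull out its telescopic handle

## Robot

A 7-joint arm with a two-finger parallel gripper is mounted at the origin on a cart in front of the work surface, level with it; the furniture and walls round the work are solid. World frame = base frame: x ahead of the robot, y to its left, z up, the work surface at z = 0. Lengths are in m, angles in rad, forces in N, time in s.
With the tool pointing down it reaches from about 0.4 to 0.875 m from the base axis. Payload 19.3 kg.
Tool frame: the origin (TCP) lies midway between the tips of the shut fingers; the grasp point (between the pads) lies 19 mm behind it (bot.pinch_z is the distance from the TCP to the grasp point, in m); z points along the fingers, y is the line along which they close (so a half turn about z gives the same grasp; the last joint's range is limited). The gripper opens to 85 mm and grips with 20 to 120 N. Pads are 22 mm wide; open, the fingers measure 114 mm over their backs; the gripper's body (76 mm by 85 mm) begins 54 mm behind the grasp point. The pads swing forward as they close: fully open they stand 13 mm farther back than shut.
Start: joints at [1.069, 0.521, -0.036, 1.599, 0.021, 1.021, -0.113], TCP at [0.262, -0.568, 0.231] pointing down, gripper open.
Joint ranges: [-2.91, 2.91], [-0.3, 2.13], [-1.5, 1.42], [0.17, 2.43], [-1.26, 4.41], [0.16, 1.93], [-2.52, 2.52]. Speed limits (rad/s): [1.89, 1.89, 2.39, 2.39, 3.01, 3.01, 3.01].

## Interface

Orientations are given as [roll, pitch, yaw] about the fixed x, y, z axes, in that order (R = Rz(yaw) Ry(pitch) Rx(roll)).
In Python, from workcell import observe, viewer, bot gives the robot as it stands. The module is installed in compiled form; this text tells all that it offers.
- The arm moves only by the tool play_rows, never from a script. Its argument "motion" is a list of rows, each a list of 7 numbers: the shift along the tool's x, y, z in cm, then the turn, a rotation vector about the tool's x, y, z in rad, then the opening, from -1 (shut) to 1 (fully open), so that 0 is half open. A call has exactly 5 rows; each row is the pose to reach, as a shift and turn from the pose commanded when the call began, along the tool's axes at that moment; what a row does not reach only later rows make up. A row lasts 1/10 s, in which the tool goes at most 50 mm and 8.59 degrees, less where a joint would pass 70% of its speed; a pose out of reach is approached as far as the arm can. A call with a gripper value outside its range is refused whole. The fingers move at their own pace and stop on an object; "squeeze" is the grip in N (left out, the last holds). Time passes only in rows, so rows that repeat a pose let the fingers close, or fill a call up. It gives the time, the measured TCP pose, the force, the opening and the grip force at its end, in the units of the state.
- observe(): the state, without advancing time (a new reading comes with each control period).
- viewer.grab_frame(name): name is "scene" or "top" or "wrist"; returns (picture, depth): 420x560x3 uint8, red, green, blue; 420x560 float32, m along the optical axis (not along the pixel's ray), 0 where there is no reading.
- viewer.camera_info(name): a dict with "fx", "fy", "cx", "cy" (pixels), "R" (3x3) and "t" (3): a world point X has camera coordinates R X + t. Camera axes: x right, y down, z forward; pixel columns grow to the right and rows downward; lengths in m; the calibration is good to about 2 mm. A picture is of the moment at which its call begins: read the wrist's pose just before it. camera_info takes no time and is no camera call; for the wrist camera it gives the pose at the moment of the call.
- bot.job_done(): hands the job in; it is judged then, once.
The state is a dict: "clock": time; "qpos": joint angles; "qd": joint speeds; "joint_efforts": joint torques, N m; "position": TCP position; "tool_rot": TCP orientation; "force": force on the tool from outside, world axes, zero at the start; "moment": the same for the moment, N m; "grip_width": finger opening in m; "finger_force": force on a finger pad.
Only numpy, scipy, OpenCV 4.12 (cv2) and the standard library are available. Lean on these libraries where they do the work, as an engineer would, in place of code of your own. Each camera call takes 0.05 s, during which the arm holds its last target. There are 200 camera calls.

## Task

Get the blue kit case ready to be carried away: gently lower its open lid until it is fully shut, without slapping it down, then squeeze the red release button in the case's black grip and, keeping it squeezed, pull the telescopic handle straight up past its first stop to its second stop, as far as it goes. Finish while still holding the grip there with the button squeezed: do not let go, for the handle sinks back by itself. Leave the jars, tin, cup and stamp around it where they stand.

Things in the scene. Friction and masses are not known exactly. Their poses are not given: they have to be found in the camera images.
- lid_hinge (a point): middle of the lid's hinge line, on the far top edge of the blue case, 85 mm above the table; frame fixed to the case: z up, y along the hinge line (the long side), -x from the hinge across the case to its front, nearest the robot. The case is 150 mm (x) by 200 mm (y), 85 mm tall, heavy and immovable; the telescopic handle stands on its -y end.
- lid_lip (a point): point on the outer face of the lid's black front lip (50 mm wide, 16 mm deep), at its middle, 157 mm from the hinge line. The lid is an 8 mm thick blue plate, 154 by 204 mm; its outer face lies 8 mm outside the hinge line (93 mm above the table when shut). Axes turn with the lid; z is the outward normal.
- case_lid (a joint): lid angle in rad: 0 shut, grows as the lid opens upwards and away from the robot (1.57 upright, at most 1.75); its stiff hinge (0.28 N m of friction) keeps it where it is left, so that it must be pushed all the way shut.
- grip: black grip bar of the telescopic handle, 100 (its x) by 22 (its y) by 24 mm tall; origin at its centre, axes parallel to the case's. Home: centre 142 mm above the table, 49 mm above the shut lid, 20 mm out from the case's -y end wall. Rods carry it 34 mm either side of the middle along x. Take it from above across y by its middle, one finger on the red button (-y face). It only moves straight up and down.
- button_face (a point): middle of the outer face of the red release button in the grip's -y face, at mid height and mid length of the grip: 30 mm long, 18 mm tall, 5.5 mm proud of the face (28 mm over button and grip). It moves in the grip's +y direction when pressed.
- release_button (a joint): how far the button is pressed, m: 0 out, 0.005 fully in, spring loaded, about 4 N fully in. Unless pressed more than 3.5 mm it locks the handle in its home position; it must be kept pressed until the handle has risen a few mm.
- inner_tubes (a joint): extension of the inner (thin, upper) section of the telescope, m: 0 home, 0.06 drawn to the first stop. It slides first.
- middle_tubes (a joint): extension of the middle (thicker) section, m: 0 home, 0.06 drawn out. It follows once the inner section has reached its stop; both at 0.06 is the second stop, the grip then 120 mm above home. Lifting takes about 6 N; the handle sinks by its own weight when let go.
- jar_0_mid (a point): blue jar with a white lid, 56 mm across, 70 tall; bystander, its centre half-way up.
- jar_1_mid (a point): blue jar with a black lid, 56 mm across, 70 tall; bystander, its centre half-way up.
- tin_mid (a point): green hinged tin, shut, 98x136x37 mm; bystander, its centre half-way up.
- water_cup_mid (a point): white cup, 69 mm across, 64 tall; bystander, its centre half-way up.
- stamp_mid (a point): turned wooden stamp, 26 mm across, 54 tall; bystander, its centre half-way up.

How it is judged:
By the outcome, as a careful person would: the job done as asked, in the order asked, and still so for the second after the job is handed in, while the arm keeps its last pose, push and grip.
It also fails if it takes over 48 s, if anything falls off the work surface, if the arm or the gripper's body presses on something with over 40 N, if the wrist force passes 120 N, or if a joint passes its speed limit or range.

## Working session

There is one attempt and no reset: what is moved stays moved. The work goes in short steps, Python scripts to look and compute and a tool call to move; the robot and the scene stay as the last step left them, time stands still between calls to the robot, and variables do not carry over. Pictures are saved under pics/ and viewed, at most 10 in all, crops included, and the job is handed in when it is done.

Besides the shell and the picture viewer there is one more tool, called in YAML: its name, and indented under it one key for each argument. play_rows: Moves the arm, as the interface text tells. Its arguments: {"type":"object","properties":{"motion":{"type":"array"},"squeeze":{"type":"number"}},"required":["motion"]}

```bash
mkdir -p pics
cat > h.py <<'E'
import numpy as np, cv2
from workcell import observe, viewer, bot
def grab(n):
    i=viewer.camera_info(n); p,d=viewer.grab_frame(n); return p,d,i
def world(i,u,v,d):
    c=np.stack([(u-i['cx'])/i['fx']*d,(v-i['cy'])/i['fy']*d,d],-1)
    return (c-np.array(i['t']))@np.array(i['R'])
def cloud(d,i):
    v,u=np.mgrid[:d.shape[0],:d.shape[1]]; return world(i,u,v,d)
E
python3 - <<'E'
from h import *
s=observe();print(s)
ims=[]
for n in('scene','top'):
    p,d,i=grab(n);np.savez(f'{n}.npz',p=p,d=d,**{k:np.array(x) for k,x in i.items()});cv2.imwrite(f'pics/{n}.png',p[:,:,::-1])
E
```

```text
{'clock': 0.0, 'qpos': array([ 1.06878177,  0.522003  , -0.03635597,  1.59996839,  0.02121474,
        1.02109696, -0.11280798]), 'qd': array([-3.98772191e-04, -8.65349176e-04, -7.95475229e-04,  2.34347658e-04,
        8.48116150e-05, -2.75087835e-04, -2.64869864e-04]), 'joint_efforts': array([-1.26303254e-03, -9.27120423e+01,  1.97871521e+00, -3.69935632e+01,
        1.77259266e-02,  8.21978407e-03, -8.19937031e-05]), 'position': array([ 0.26142132, -0.56735116,  0.23074646]), 'tool_rot': array([-3.14050506e+00,  7.51545172e-05,  4.31828408e-01]), 'force': array([-0.05775127,  0.095475  ,  0.46210246]), 'moment': array([ 0.00860926,  0.00749818, -0.03767107]), 'finger_force': 0.0, 'grip_width': 0.0854854470408012}
```

View pics/scene.png

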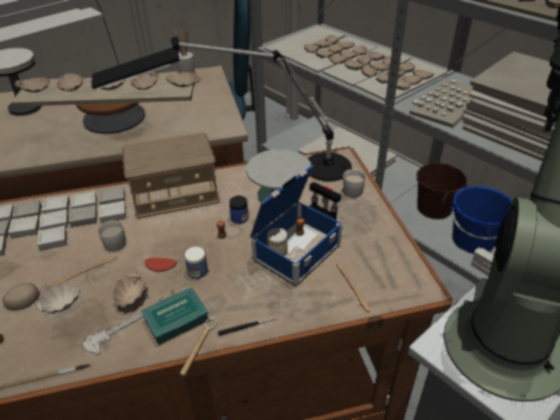

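View pics/top.png

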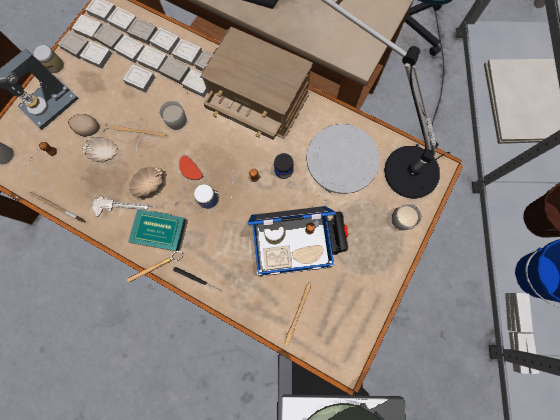

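The scene view shows the case at (297,240) with its lid open. In the top view the case spans about (250–335, 208–275), with the grip and red button at (342,232). I'll measure these from depth.

Run:
```python
from h import *
for n in('top','scene'):
    z=np.load(n+'.npz');i={k:z[k] for k in('fx','fy','cx','cy','R','t')};p=z['p'];P=cloud(z['d'],i)
    print(n,'cam',-i['R'].T@i['t'])
    hsv=cv2.cvtColor(p,cv2.COLOR_RGB2HSV)
    if n=='top':
        for nm,(u,v) in dict(plate=(343,157),lamp=(412,172),lamparm=(430,120),table=(300,330),jarblk=(283,165),jarwh=(205,196),candle=(405,217),robotc=(340,410),cupin=(310,228)).items(): print(nm,P[v,u].round(3))
    # region near case
    box=(slice(195,290),slice(235,365)) if n=='top' else (slice(160,285),slice(245,350))
    Q=P[box];H=hsv[box].astype(int);valid=z['d'][box]>0
    red=((H[...,0]<6)|(H[...,0]>174))&(H[...,1]>170)&(H[...,2]>90)&valid
    print('red',red.sum(),np.median(Q[red],0) if red.any() else'', Q[red].min(0),Q[red].max(0))
    blk=(H[...,2]<60)&(H[...,1]<110)&valid&(Q[...,2]>.125)&(Q[...,2]<.16)
    q=Q[blk];print('blk',len(q),q.min(0).round(3),q.max(0).round(3),np.median(q,0).round(3))
    blue=(abs(H[...,0]-112)<12)&(H[...,1]>120)&valid
    for lo,hi in((.07,.1),(.1,.15),(.15,.2),(.2,.26)):
        q=Q[blue&(Q[...,2]>lo)&(Q[...,2]<hi)]
        if len(q)>5:
            r=cv2.minAreaRect(q[:,:2].astype(np.float32)); print('blue',lo,len(q),r)
    c=cv2.resize(p[box],None,fx=6,fy=6,interpolation=2) ; cv2.imwrite(f'pics/{n}_c.png',c[:600,:,::-1])
```

```text
top cam [0.39588119 0.15892784 1.08308652]
plate [0.773 0.002 0.109]
lamp [ 0.757 -0.207  0.039]
lamparm [ 0.812 -0.181  0.258]
table [ 0.315  0.112 -0.005]
jarblk [0.763 0.165 0.067]
jarwh [0.668 0.378 0.071]
candle [ 0.624 -0.177  0.043]
robotc [0.122 0.009 0.012]
cupin [0.584 0.089 0.066]
red 31 [0.56463061 0.00790923 0.15130759] [0.55209095 0.00315345 0.14464526] [0.57738537 0.01136915 0.15611676]
blk 373 [0.513 0.007 0.125] [0.626 0.229 0.16 ] [0.584 0.026 0.153]
blue 0.07 362 ((0.537388265132904, 0.13620302081108093), (0.13247548043727875, 0.1996934413909912), 8.282440185546875)
blue 0.1 19 ((0.6158661842346191, 0.14872494339942932), (0.011622777208685875, 0.19600290060043335), 6.576659679412842)
blue 0.15 28 ((0.5988624691963196, 0.14549612998962402), (0.0165500920265913, 0.19619020819664001), 7.943041801452637)
blue 0.2 223 ((0.5810557007789612, 0.14276659488677979), (0.016718821600079536, 0.2008596509695053), 8.020217895507812)
scene cam [-0.17761995  0.8304175   1.00159253]Traceback (most recent call last):
  File "<stdin>", line 12, in <module>
    return umr_minimum(a, axis, None, out, keepdims, initial, where)
ValueError: zero-size array to reduction operation minimum which has no identity
```

View pics/top_c.png

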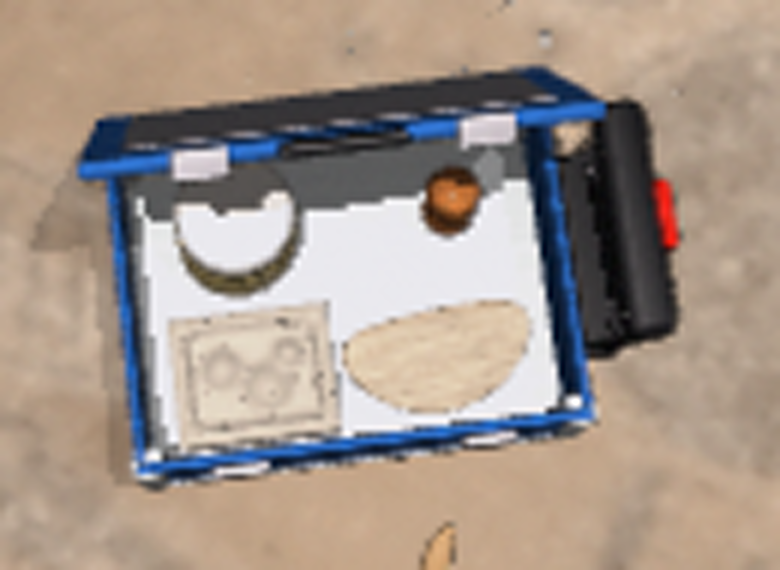

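The crop shows the lid open and leaning toward the robot. The button is at crop (668,215) and the case yaw is about +8°. Next I'll get the lid angle and check the frame.

```bash
cat >> h.py <<'E'
a=np.radians(8.1); X=np.array([np.cos(a),np.sin(a),0]); Y=np.array([-np.sin(a),np.cos(a),0])
Hg=np.array([.620,.148,.085])
def tocase(P): return (P-Hg)@np.stack([X,Y,[0,0,1]],1)
E
python3 - <<'E'
from h import *
for n in('top','scene'):
    z=np.load(n+'.npz');i={k:z[k] for k in('fx','fy','cx','cy','R','t')};p=z['p'];C=tocase(cloud(z['d'],i));ok=z['d']>0
    for lo in np.arange(.02,.19,.02):
        m=ok&(abs(C[...,1])<.12)&(abs(C[...,0]+.03)<.09)&(C[...,2]>lo)&(C[...,2]<lo+.02)
        q=C[m]
        if len(q)>3: print(n,round(lo,3),len(q),np.percentile(q[:,0],[2,50,98]).round(3),np.percentile(q[:,1],[2,98]).round(3),q[:,2].max().round(3))
    m=ok&(abs(C[...,2]-.065)<.012)&(abs(C[...,0]+.075)<.07)&(abs(C[...,1]+.12)<.02)
    print('grip',m.sum(),np.percentile(C[m],[2,50,98],axis=0).round(3))
    m=ok&(abs(C[...,2])<.008)&(C[...,0]<-.1)&(C[...,0]>-.18)&(abs(C[...,1])<.12)
    print('front rim',np.percentile(C[m],[2,50,98],axis=0).round(3))
E
```

```text
top 0.02 114 [-0.091  0.002  0.059] [-0.119  0.087] 0.04
top 0.04 90 [-0.111 -0.008 -0.003] [-0.109  0.096] 0.06
top 0.06 254 [-0.117 -0.059 -0.01 ] [-0.12   0.084] 0.08
top 0.08 84 [-0.023 -0.02  -0.016] [-0.096  0.097] 0.099
top 0.1 80 [-0.031 -0.027 -0.023] [-0.095  0.096] 0.12
top 0.12 143 [-0.038 -0.034 -0.03 ] [-0.091  0.096] 0.14
top 0.14 365 [-0.052 -0.045 -0.039] [-0.095  0.096] 0.16
top 0.16 4 [-0.05  -0.049 -0.048] [-0.02   0.016] 0.161
grip 395 [[-0.123 -0.134  0.056]
 [-0.077 -0.119  0.068]
 [-0.03  -0.109  0.072]]
front rim [[-0.15  -0.111 -0.006]
 [-0.145 -0.021 -0.   ]
 [-0.102  0.1    0.003]]
scene 0.02 236 [-0.115 -0.012 -0.005] [-0.119  0.102] 0.04
scene 0.04 266 [-0.113 -0.02  -0.014] [-0.112  0.103] 0.06
scene 0.06 339 [-0.117 -0.028 -0.021] [-0.119  0.102] 0.08
scene 0.08 184 [-0.036 -0.032 -0.027] [-0.091  0.103] 0.1
scene 0.1 186 [-0.042 -0.039 -0.033] [-0.093  0.103] 0.12
scene 0.12 186 [-0.049 -0.045 -0.04 ] [-0.094  0.103] 0.14
scene 0.14 252 [-0.055 -0.049 -0.043] [-0.092  0.099] 0.16
grip 313 [[-0.126 -0.131  0.053]
 [-0.082 -0.112  0.066]
 [-0.031 -0.105  0.071]]
front rim [[-0.153 -0.116 -0.008]
 [-0.148 -0.007 -0.002]
 [-0.102  0.103  0.005]]
```

play_rows:
  motion:
    - [0,0,-3,0,0,0,-1]
    - [0,0,-6,0,0,0,-1]
    - [0,0,-9,0,0,0.1,-1]
    - [0,0,-12,0,0,0.2,-1]
    - [0,0,-12,0,0,0.29,-1]
  squeeze: 60

```text
clock: 0.6
position: [0.262, -0.5686, 0.3551]
tool_rot: [3.137, -0.002, 0.138]
force: [0.2, -0.9, -0.7]
grip_width: 0.0124
finger_force: 0.0
```

play_rows:
  motion:
    - [2.8,-3.8,0,0,0,0,-1]
    - [5.6,-7.6,0,0,0,0,-1]
    - [8.4,-11.4,0,0,0,0,-1]
    - [11.2,-15.2,0,0,0,0,-1]
    - [14,-19,0,0,0,0,-1]

```text
clock: 1.1
position: [0.3737, -0.3579, 0.3512]
tool_rot: [-3.142, 0.0, 0.142]
force: [0.9, 0.1, -0.1]
grip_width: 0.0
finger_force: 0.0
```

play_rows:
  motion:
    - [2.8,-3.8,0,0,0,0,-1]
    - [5.6,-7.6,0,0,0,0,-1]
    - [8.4,-11.4,0,0,0,0,-1]
    - [11.2,-15.2,0,0,0,0,-1]
    - [14,-19,0,0,0,0,-1]

```text
clock: 1.6
position: [0.4855, -0.1501, 0.3513]
tool_rot: [3.142, 0.0, 0.142]
force: [1.2, -0.0, 0.0]
grip_width: 0.0001
finger_force: 0.0
```

play_rows:
  motion:
    - [2.8,-3.8,0,0,0,0,-1]
    - [5.6,-7.6,0,0,0,0,-1]
    - [8.4,-11.4,0,0,0,0,-1]
    - [11.2,-15.2,0,0,0,0,-1]
    - [14,-19,0,0,0,0,-1]

```text
clock: 2.1
position: [0.5973, 0.0577, 0.3511]
tool_rot: [3.142, 0.0, 0.141]
force: [0.9, -0.7, -0.1]
grip_width: -0.0001
finger_force: 0.0
```

play_rows:
  motion:
    - [2,-3,0,0,0,0,-1]
    - [4,-6,0,0,0,0,-1]
    - [5.5,-8.6,0,0,0,0,-1]
    - [5.5,-8.6,4,0,0,0,-1]
    - [5.5,-8.6,8,0,0,0,-1]

```text
clock: 2.6
position: [0.6392, 0.1501, 0.2702]
tool_rot: [-3.141, -0.001, 0.143]
force: [1.7, -0.3, -2.0]
grip_width: -0.0001
finger_force: 0.0
```

play_rows:
  motion:
    - [0,0,2,0,0,0,-1]
    - [0,0,4,0,0,0,-1]
    - [0,0,5.5,0,0,0,-1]
    - [0,0,5.8,0,0,0,-1]
    - [0,0,5.8,0,0,0,-1]

```text
clock: 3.1
position: [0.6391, 0.1489, 0.2133]
tool_rot: [-3.142, 0.0, 0.142]
force: [-0.3, 0.1, -0.1]
grip_width: -0.0004
finger_force: 0.0
```

Run:
```python
from h import *
s=observe();print(s['position'],tocase(s['position']),s['force'])
p,d,i=grab('top');cv2.imwrite('pics/t2.png',cv2.resize(p[150:300,200:400],None,fx=4,fy=4)[:,:,::-1])
```

```text
[0.63911313 0.14890835 0.21332127] [ 0.01905044 -0.00179378  0.12832127] [-0.31255934  0.14598726 -0.0944555 ]
```

View pics/t2.png

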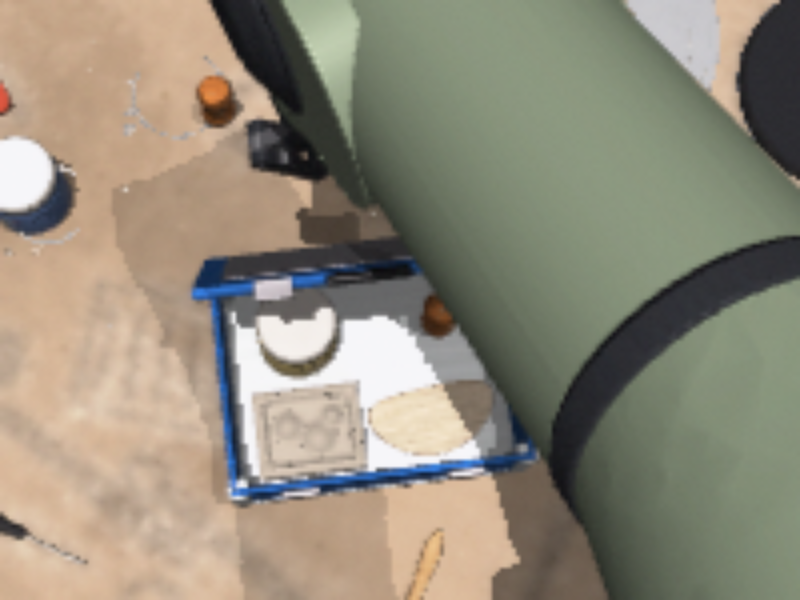

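play_rows:
  motion:
    - [-1,0,0,0,0,0,-1]
    - [-2,0,0,0,0,0,-1]
    - [-3,0,0,0,0,0,-1]
    - [-3.5,0,0,0,0,0,-1]
    - [-4,0,0,0,0,0,-1]

```text
clock: 3.65
position: [0.599, 0.1431, 0.2137]
tool_rot: [3.142, -0.001, 0.142]
force: [1.1, 0.3, 0.6]
grip_width: 0.0003
finger_force: 0.0
```

play_rows:
  motion:
    - [-0.4,0,0.1,0,0,0,-1]
    - [-0.9,0,0.2,0,0,0,-1]
    - [-1.3,0,0.3,0,0,0,-1]
    - [-1.8,0,0.4,0,0,0,-1]
    - [-2.2,0,0.5,0,0,0,-1]

```text
clock: 4.15
position: [0.5774, 0.1401, 0.2082]
tool_rot: [-3.142, 0.0, 0.142]
force: [2.8, 0.1, 0.1]
grip_width: -0.0002
finger_force: 0.8
```

play_rows:
  motion:
    - [-0.5,0,0.2,0,0,0,-1]
    - [-0.9,0,0.5,0,0,0,-1]
    - [-1.4,0,0.8,0,0,0,-1]
    - [-1.9,0,1.1,0,0,0,-1]
    - [-2.3,0,1.3,0,0,0,-1]

```text
clock: 4.65
position: [0.5544, 0.1368, 0.1949]
tool_rot: [3.142, 0.0, 0.142]
force: [2.3, 0.7, -0.4]
grip_width: -0.0002
finger_force: 0.7
```

play_rows:
  motion:
    - [-0.4,0,0.3,0,0,0,-1]
    - [-0.8,0,0.7,0,0,0,-1]
    - [-1.2,0,1.0,0,0,0,-1]
    - [-1.6,0,1.4,0,0,0,-1]
    - [-2.0,0,1.8,0,0,0,-1]

```text
clock: 5.15
position: [0.5347, 0.134, 0.177]
tool_rot: [-3.142, 0.0, 0.142]
force: [0.4, 0.0, 1.3]
grip_width: -0.0
finger_force: 0.7
```

play_rows:
  motion:
    - [-0.3,0,0.4,0,0,0,-1]
    - [-0.7,0,0.8,0,0,0,-1]
    - [-1.0,0,1.2,0,0,0,-1]
    - [-1.3,0,1.6,0,0,0,-1]
    - [-1.6,0,2.1,0,0,0,-1]

```text
clock: 5.65
position: [0.5191, 0.1318, 0.156]
tool_rot: [-3.142, -0.0, 0.142]
force: [0.4, 0.2, 1.8]
grip_width: 0.0001
finger_force: 0.7
```

play_rows:
  motion:
    - [-0.2,0,0.3,0,0,0,-1]
    - [-0.4,0,0.7,0,0,0,-1]
    - [-0.6,0,1.1,0,0,0,-1]
    - [-0.8,0,1.4,0,0,0,-1]
    - [-1.0,0,1.8,0,0,0,-1]

```text
clock: 6.15
position: [0.5095, 0.1304, 0.1381]
tool_rot: [-3.142, -0.0, 0.142]
force: [0.8, 0.1, 0.7]
grip_width: 0.0002
finger_force: 0.6
```

play_rows:
  motion:
    - [-0.1,0,0.3,0,0,0,-1]
    - [-0.2,0,0.7,0,0,0,-1]
    - [-0.3,0,1.0,0,0,0,-1]
    - [-0.5,0,1.4,0,0,0,-1]
    - [-0.6,0,1.7,0,0,0,-1]

```text
clock: 6.65
position: [0.5034, 0.1295, 0.121]
tool_rot: [-3.142, -0.0, 0.142]
force: [1.7, 0.5, 0.5]
grip_width: -0.0002
finger_force: 0.5
```

Now about 28 mm remains; I'll slow down for the last part.

play_rows:
  motion:
    - [0,0,0.3,0,0,0,-1]
    - [-0.1,0,0.6,0,0,0,-1]
    - [-0.2,0,0.9,0,0,0,-1]
    - [-0.2,0,1.2,0,0,0,-1]
    - [-0.2,0,1.4,0,0,0,-1]

```text
clock: 7.15
position: [0.5013, 0.1292, 0.107]
tool_rot: [3.142, 0.0, 0.142]
force: [-0.8, 0.5, 1.3]
grip_width: -0.0002
finger_force: 0.6
```

play_rows:
  motion:
    - [0,0,0.2,0,0,0,-1]
    - [0,0,0.5,0,0,0,-1]
    - [-0.1,0,0.7,0,0,0,-1]
    - [-0.1,0,0.9,0,0,0,-1]
    - [-0.1,0,1.1,0,0,0,-1]

```text
clock: 7.65
position: [0.5004, 0.1291, 0.0961]
tool_rot: [3.142, 0.0, 0.142]
force: [-0.8, 0.2, 1.7]
grip_width: 0.0003
finger_force: 0.6
```

play_rows:
  motion:
    - [0,0,0.1,0,0,0,-1]
    - [0,0,0.2,0,0,0,-1]
    - [0,0,0.3,0,0,0,-1]
    - [0,0,0.4,0,0,0,-1]
    - [0,0,0.5,0,0,0,-1]

```text
clock: 8.15
position: [0.5006, 0.1291, 0.0925]
tool_rot: [3.141, -0.001, 0.142]
force: [-14.6, -4.6, 49.5]
grip_width: -0.0001
finger_force: 25.1
```

play_rows:
  motion:
    - [0,0,-2,0,0,0,-1]
    - [0,0,-6,0,0,0,-1]
    - [0,0,-10,0,0,0,0]
    - [0,3,-14,0,0,0,1]
    - [0,6,-18,0,0,0,1]

```text
clock: 8.65
position: [0.5088, 0.0694, 0.2731]
tool_rot: [-3.141, -0.0, 0.144]
force: [0.8, -0.7, -0.7]
grip_width: 0.0434
finger_force: 0.0
```

play_rows:
  motion:
    - [1,2,0,0,0,0,1]
    - [2.4,4,0,0,0,0,1]
    - [2.4,5.8,0,0,0,0,1]
    - [2.4,5.8,0,0,0,0,1]
    - [2.4,5.8,0,0,0,0,1]

```text
clock: 9.15
position: [0.5408, 0.0158, 0.2712]
tool_rot: [-3.141, 0.0, 0.141]
force: [0.1, -0.2, 0.6]
grip_width: 0.0853
finger_force: 0.0
```

Run:
```python
from h import *
s=observe();print(s['position'],tocase(s['position']),s['force'],s['grip_width'])
p,d,i=grab('wrist');cv2.imwrite('pics/w1.png',p[:,:,::-1]);C=tocase(cloud(d,i))
H=cv2.cvtColor(p,cv2.COLOR_RGB2HSV).astype(int)
red=((H[...,0]<6)|(H[...,0]>174))&(H[...,1]>170)&(H[...,2]>70)&(d>0)&(abs(C[...,1]+.13)<.05)&(abs(C[...,0]+.075)<.1)
if red.any():print('red',red.sum(),np.percentile(C[red],[2,50,98],axis=0).round(4))
m=(d>0)&(abs(C[...,2]-.069)<.01)&(abs(C[...,0]+.075)<.08)&(abs(C[...,1]+.12)<.03)
print('grip',m.sum(),np.percentile(C[m],[2,50,98],axis=0).round(4))
m=(d>0)&(abs(C[...,2]-.008)<.02)&(abs(C[...,0]+.075)<.08)&(abs(C[...,1])<.095)
print('lid',m.sum());q=C[m]
if len(q)>50:print(np.linalg.lstsq(np.c_[q[:,:2],np.ones(len(q))],q[:,2],rcond=None)[0])
```

```text
[0.54083391 0.01575211 0.27121269] [-0.09701019 -0.11977394  0.18621269] [ 0.13360261 -0.15726083  0.59438996] 0.08533730687372423
red 238 [[-0.0873 -0.1339  0.0635]
 [-0.0724 -0.1305  0.0662]
 [-0.0605 -0.1278  0.0678]]
grip 3172 [[-0.1194 -0.1323  0.0638]
 [-0.0701 -0.1186  0.0687]
 [-0.0276 -0.1071  0.0707]]
lid 28334
[-0.00100671 -0.00036091  0.00926712]
```

View pics/w1.png

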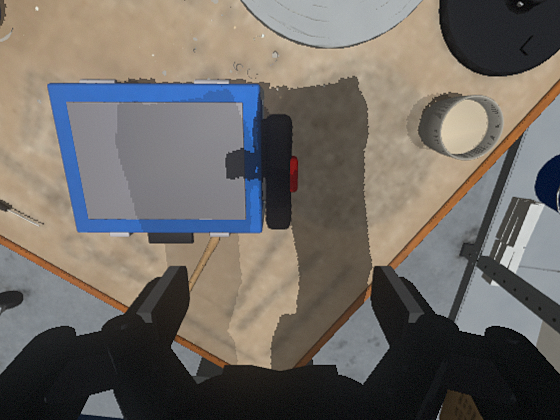

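The wrist view shows the lid flat shut, with the grip at (278,172) and the button at (294,173). Next I descend on the grip.

play_rows:
  motion:
    - [1.2,0.1,0,0,0,0,1]
    - [2.3,0.1,2,0,0,0,1]
    - [2.3,0.1,5,0,0,0,1]
    - [2.3,0.1,8,0,0,0,1]
    - [2.3,0.1,10,0,0,0,1]

```text
clock: 9.7
position: [0.5639, 0.0188, 0.1693]
tool_rot: [-3.141, 0.001, 0.143]
force: [0.3, 0.0, -0.1]
grip_width: 0.0851
finger_force: 0.0
```

play_rows:
  motion:
    - [0,0,2,0,0,0,1]
    - [0,0,4,0,0,0,1]
    - [0,0,5,0,0,0,1]
    - [0,0,5.1,0,0,0,1]
    - [0,0,5.1,0,0,0,0.5]

```text
clock: 10.2
position: [0.5643, 0.0183, 0.1207]
tool_rot: [-3.142, -0.0, 0.142]
force: [0.6, 0.2, 0.2]
grip_width: 0.0731
finger_force: 0.0
```

play_rows:
  motion:
    - [0,0,0,0,0,0,0]
    - [0,0,0,0,0,0,-0.5]
    - [0,0,0,0,0,0,-1]
    - [0,0,0,0,0,0,-1]
    - [0,0,0,0,0,0,-1]
  squeeze: 60

```text
clock: 10.7
position: [0.5639, 0.0202, 0.1212]
tool_rot: [-3.139, -0.001, 0.143]
force: [-5.7, 12.1, 11.9]
grip_width: 0.0214
finger_force: 61.4
```

play_rows:
  motion:
    - [0,0,0,0,0,0,-1]
    - [0,0,0,0,0,0,-1]
    - [0,0,0,0,0,0,-1]
    - [0,0,0,0,0,0,-1]
    - [0,0,0,0,0,0,-1]

```text
clock: 11.2
position: [0.5639, 0.0202, 0.1212]
tool_rot: [-3.139, -0.001, 0.143]
force: [-6.2, 11.9, 12.0]
grip_width: 0.0216
finger_force: 61.5
```

The button is fully in (opening 21.5 mm). I'll ease the side load and lift slowly.

play_rows:
  motion:
    - [0,-0.1,0,0,0,0,-1]
    - [0,-0.2,-0.5,0,0,0,-1]
    - [0,-0.2,-1,0,0,0,-1]
    - [0,-0.2,-1.5,0,0,0,-1]
    - [0,-0.2,-2,0,0,0,-1]

```text
clock: 11.7
position: [0.5637, 0.0203, 0.1408]
tool_rot: [-3.141, -0.0, 0.142]
force: [2.8, 4.9, -4.0]
grip_width: 0.0215
finger_force: 59.5
```

play_rows:
  motion:
    - [0,0,-0.5,0,0,0,-1]
    - [0,0,-1,0,0,0,-1]
    - [0,0,-1.5,0,0,0,-1]
    - [0,0,-2,0,0,0,-1]
    - [0,0,-2.5,0,0,0,-1]

```text
clock: 12.2
position: [0.5637, 0.0202, 0.1658]
tool_rot: [-3.141, -0.001, 0.142]
force: [2.2, 4.3, -4.2]
grip_width: 0.0215
finger_force: 59.4
```

play_rows:
  motion:
    - [0,0,-0.5,0,0,0,-1]
    - [0,0,-1,0,0,0,-1]
    - [0,0,-1.5,0,0,0,-1]
    - [0,0,-2,0,0,0,-1]
    - [0,0,-2.5,0,0,0,-1]

```text
clock: 12.7
position: [0.5637, 0.0202, 0.1907]
tool_rot: [-3.141, -0.0, 0.142]
force: [3.8, 4.3, -5.8]
grip_width: 0.0213
finger_force: 59.3
```

play_rows:
  motion:
    - [0,0,-0.6,0,0,0,-1]
    - [0,0,-1.2,0,0,0,-1]
    - [0,0,-1.8,0,0,0,-1]
    - [0,0,-2.4,0,0,0,-1]
    - [0,0,-3,0,0,0,-1]

```text
clock: 13.2
position: [0.5636, 0.0202, 0.2207]
tool_rot: [-3.141, -0.0, 0.142]
force: [4.5, 4.2, -6.6]
grip_width: 0.0215
finger_force: 59.3
```

play_rows:
  motion:
    - [0,0,-0.4,0,0,0,-1]
    - [0,0,-0.8,0,0,0,-1]
    - [0,0,-1.2,0,0,0,-1]
    - [0,0,-1.6,0,0,0,-1]
    - [0,0,-1.8,0,0,0,-1]

```text
clock: 13.7
position: [0.5637, 0.0202, 0.2388]
tool_rot: [-3.141, -0.001, 0.142]
force: [4.0, 4.0, -6.0]
grip_width: 0.0212
finger_force: 59.3
```

Now I creep up in small steps until the stop is felt.

play_rows:
  motion:
    - [0,0,-0.1,0,0,0,-1]
    - [0,0,-0.2,0,0,0,-1]
    - [0,0,-0.3,0,0,0,-1]
    - [0,0,-0.3,0,0,0,-1]
    - [0,0,-0.3,0,0,0,-1]

```text
clock: 14.2
position: [0.5637, 0.0202, 0.2415]
tool_rot: [-3.141, -0.0, 0.142]
force: [4.9, 3.7, -7.0]
grip_width: 0.0214
finger_force: 60.5
```

play_rows:
  motion:
    - [0,0,-0.1,0,0,0,-1]
    - [0,0,-0.2,0,0,0,-1]
    - [0,0,-0.2,0,0,0,-1]
    - [0,0,-0.2,0,0,0,-1]
    - [0,0,-0.2,0,0,0,-1]

```text
clock: 14.7
position: [0.5634, 0.0201, 0.2418]
tool_rot: [-3.141, 0.001, 0.142]
force: [12.5, 6.4, -31.1]
grip_width: 0.0208
finger_force: 61.3
```

play_rows:
  motion:
    - [0,0,0.05,0,0,0,-1]
    - [0,0,0.05,0,0,0,-1]
    - [0,0,0.05,0,0,0,-1]
    - [0,0,0.05,0,0,0,-1]
    - [0,0,0.05,0,0,0,-1]

```text
clock: 15.2
position: [0.5634, 0.0202, 0.2417]
tool_rot: [-3.141, 0.001, 0.142]
force: [10.6, 4.6, -24.9]
grip_width: 0.0208
finger_force: 62.5
```

Run:
```python
from h import *
s=observe();print(s['position'],s['force'],s['grip_width'])
p,d,i=grab('scene');cv2.imwrite('pics/s2.png',cv2.resize(p[100:290,150:400],None,fx=3.1,fy=3.1)[:,:,::-1])
C=tocase(cloud(d,i))
m=(d>0)&(abs(C[...,0]+.075)<.06)&(abs(C[...,1]+.12)<.02)&(C[...,2]>.12)&(C[...,2]<.21)&(p.max(2)<70)
q=C[m];print(len(q),np.percentile(q,[2,50,98],axis=0).round(3))
# outer ends of the grip, beyond the fingers
e=m&(abs(C[...,0]+.0745)>.025);q=C[e];print('ends',len(q),np.percentile(q[:,2],[2,50,98]).round(3) if len(q) else '')
m=(d>0)&(abs(C[...,2]-.008)<.03)&(abs(C[...,0]+.075)<.06)&(abs(C[...,1])<.09);print('lid z',np.percentile(C[m][:,2],[5,50,95]))
```

```text
[0.5634167  0.02015437 0.24168998] [ 10.595937     4.60077446 -24.8581636 ] 0.02078267175151404
414 [[-0.126 -0.134  0.125]
 [-0.09  -0.113  0.179]
 [-0.038 -0.101  0.206]]
ends 236 [0.122 0.173 0.191]
lid z [0.00590279 0.00912526 0.01223566]
```

View pics/s2.png

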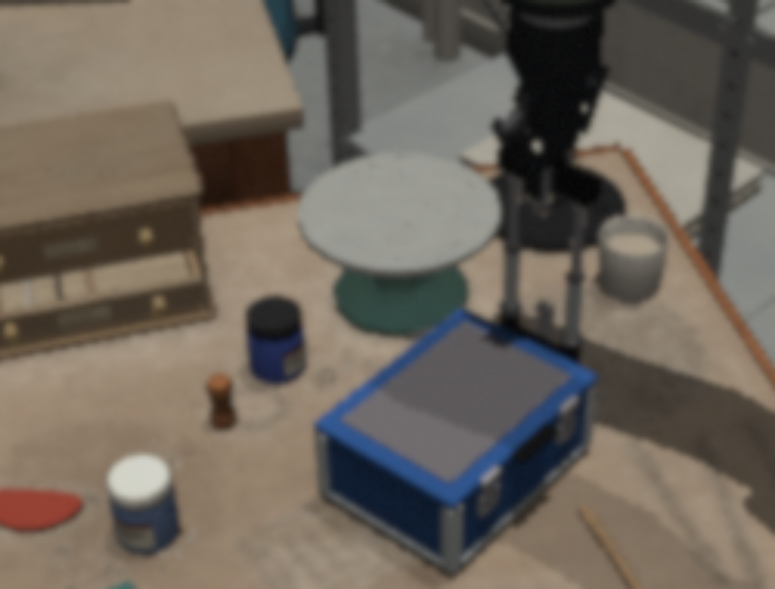

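The picture shows the lid shut at (455,410) and the handle drawn out under the gripper, with its rods at (515–575, 180–330). The top of the grip measures about 0.19 m above the hinge line, which matches the second stop, and the bystanders stand where they did.

```bash
python3 -c "from workcell import bot; print(bot.job_done())"
```

```text
the job is handed in; nothing more can be done
None
```

The job is handed in at about 15 s: the lid is fully shut, and the arm still holds the handle at its second stop (120 mm up) with the button squeezed; no bystander was touched.

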